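# Get the vent grille out from behind the bench supplies and weigh it

## Task

The printed vent grille lies in the teal caddy behind and between three upright supplies (jar, square canister, glue stick). First stand all three upright in the pink side tray, and only then lift out the grille and lay it flat, slots up, in the middle of the scale's plate. With the grille on the scale, put the three supplies back in the caddy, each upright on the very spot where it stood at the start; do not knock over the supplies or disturb the other things on the bench.

Things in the scene. Friction and masses are not known exactly. Their poses are not given: they have to be found in the camera images.
- grille: the thing to fetch: orange printed vent grille, a flat block 80 (own x) x 40 (own y) x 24 (z) mm with slots in its top; 60 g; lies slots up on the caddy floor, its long x axis roughly along the caddy's x; grip it across the 40 mm width. Origin: centre of its underside, z up. The supplies around it are tall enough to keep a gripper's body away from it
- jar: round grey plastic jar with black screw lid, diameter 52 mm (lid 53), 108 mm tall, about 200 g, standing on the caddy floor. Origin: centre of its underside, z up
- canister: square white desiccant canister with grey vent strips on its four sides, 46 x 46 mm (48 over the strips), 112 mm tall, about 160 g, standing on the caddy floor; its own x and y axes are square to its sides. Origin: centre of its underside, z up
- gluestick: slim round glue stick, white with a grey cap, diameter 36 mm, 106 mm tall, about 70 g, standing on the caddy floor. Origin: centre of its underside, z up
- caddy: teal open caddy, fixed, 190 (own x) x 250 (own y) mm outside, walls 4 mm thick and 28 mm high (45 mm on the +x side), floor 5 mm above the table. Origin: centre of its underside. The grille lies near (35, 0) mm in its axes; the three supplies stand, in any order, near (-45, 0), (10, 85) and (10, -85) mm, each within about 8 mm; their exact spots at the start are where they must return to
- side_tray: pink open tray, fixed, 250 (own x) x 170 (own y) mm outside, walls 4 mm thick and 25 mm high, floor 5 mm above the table, empty at the start; to the left or right of the caddy: the side area for the three supplies, which can stand in a row along its x, 75 mm apart. Origin: centre of its underside
- scale: flat bench scale, fixed, on the other side of the caddy: grey housing with a square steel plate 120 x 120 mm whose top is 22 mm above the table (the plate does not move). Origin: on the table under the centre of the plate; its dark display is on the -x side
- bowl: bystander: small orange printed bowl, 64 mm across, 28 mm high, just beyond the caddy; leave it alone. Origin: centre of its underside
- spool: bystander: filament spool lying flat, 130 mm across, 55 mm high, beyond the work; leave it alone. Origin: centre of its underside
- scraper: bystander: flat scraper 190 mm long lying on the table beyond the work; leave it alone. Origin: on its underside near its middle
There are look-alikes about, which are no part of the job. Leave any purple look-alike of the canister alone.

How it is judged (in metres and radians):
On the way, in this order (a step that is already met when the one before it is completed fails the run):
1. all three supplies stand upright in the pink side tray while the grille is still in the caddy (x of jar in the frame of side_tray between -0.115 and 0.115 m and y of jar in the frame of side_tray between -0.078 and 0.078 m and z of each of jar, canister, gluestick in the frame of side_tray below 0.012 m and angle between each of jar, canister, gluestick's own z axis and vertical below 0.12 rad and linear speed of each of jar, canister, gluestick below 0.03 m/s and x of canister in the frame of side_tray between -0.115 and 0.115 m and y of canister in the frame of side_tray between -0.078 and 0.078 m and x of gluestick in the frame of side_tray between -0.115 and 0.115 m and y of gluestick in the frame of side_tray between -0.078 and 0.078 m and x of grille in the frame of caddy between -0.095 and 0.095 m and y of grille in the frame of caddy between -0.125 and 0.125 m and z of grille in the frame of caddy below 0.02 m), for 0.2 s.
2. the grille lies flat and released in the middle of the scale's plate while the three supplies are still in the side tray (horizontal distance between grille and scale below 0.015 m and z of grille in the frame of scale between 0.017 and 0.027 m and angle between grille's own z axis and vertical below 0.08 rad and linear speed of grille below 0.02 m/s and contact force between grille and the fingers below 0.05 N and x of jar in the frame of side_tray between -0.115 and 0.115 m and y of jar in the frame of side_tray between -0.078 and 0.078 m and z of each of jar, canister, gluestick in the frame of side_tray below 0.012 m and angle between each of jar, canister, gluestick's own z axis and vertical below 0.12 rad and linear speed of each of jar, canister, gluestick below 0.03 m/s and x of canister in the frame of side_tray between -0.115 and 0.115 m and y of canister in the frame of side_tray between -0.078 and 0.078 m and x of gluestick in the frame of side_tray between -0.115 and 0.115 m and y of gluestick in the frame of side_tray between -0.078 and 0.078 m), for 0.2 s.
At the end, for the whole second after the job is handed in: The grille lies flat, slots up, on the scale's plate, its centre within 15 mm of the plate's centre; the jar, the canister and the glue stick each stand upright within 15 mm of where they stood at the start (their turn does not matter); all are released and at rest (horizontal distance between grille and scale below 0.015 m and z of grille in the frame of scale between 0.017 and 0.027 m and angle between grille's own z axis and vertical below 0.08 rad and linear speed of each of grille, jar, canister, gluestick below 0.02 m/s and contact force between each of grille, jar, canister, gluestick and the fingers below 0.05 N and distance of each of jar, canister, gluestick from where it was at the start of the episode below 0.015 m and angle between each of jar, canister, gluestick's own z axis and vertical below 0.1 rad); the robot touches nothing.
It fails at once if a supply (jar, canister or glue stick) is knocked over (angle between any of jar, canister, gluestick's own z axis and vertical above 0.6 rad).
It fails at once if a bystander (bowl, spool or scraper) is moved by more than 20 mm (distance of any of bowl, spool, scraper from where it was at the start of the episode above 0.02 m).
It also fails if it takes over 134 s, if anything falls off the work surface, if the arm or the gripper's body presses on something with over 40 N, if the wrist force passes 120 N, or if a joint passes its speed limit or range.

## Robot

A 7-joint arm with a two-finger parallel gripper is mounted at the origin on the work surface. World frame = base frame: x ahead of the robot, y to its left, z up, the work surface at z = 0. Lengths are in m, angles in degrees, forces in N, time in s.
With the tool pointing down it reaches from about 0.4 to 0.9 m from the base axis. Payload 5.5 kg.
Tool frame: the origin (TCP) lies at the very end of the fingers, on their centre line; the grasp point (between the pads) lies 19 mm behind it; z points along the fingers, y is the line along which they close (so a half turn about z gives the same grasp; the last joint's range is limited). The gripper opens to 92 mm and grips with 3 to 60 N. Pads are 19 mm wide; open, the fingers measure 130 mm over their backs; the gripper's body (75 mm by 190 mm) begins 47 mm behind the grasp point.
Start: joints at [89.507, 28.699, -24.465, 88.831, 12.651, 65.22, -12.049], TCP at [0.175, -0.626, 0.227] pointing down, gripper open.
Joint ranges: [-164.97, 164.97], [-17.58, 116.51], [-87.97, 89.64], [11.32, 138.91], [-80.73, 260.73], [10.89, 115.49], [-147.41, 147.41]. Speed limits (degrees/s): [147.25, 147.25, 180, 180, 180, 180, 180].

## Interface

Orientations are given as [roll, pitch, yaw] about the fixed x, y, z axes, in that order (R = Rz(yaw) Ry(pitch) Rx(roll)).
In Python, from bench import manip gives the robot as it stands.
- The arm moves only by the shell command python3 -m crank 'ROWS' [OPENING] [FORCE]. ROWS is JSON, a list of rows, each a list of 2 entries, a list of its own where there are three numbers: the shift along the tool's x, y, z in mm, then the turn about the tool's z in degrees. A call has 1 to 5 rows; each row is the pose to reach, as a shift and turn from the pose commanded when the call began, along the tool's axes at that moment; what a row does not reach only later rows make up. A row lasts 1/10 s, in which the tool goes at most 50 mm and 8.59 degrees, less where a joint would pass 70% of its speed; a pose out of reach is approached as far as the arm can. A call with a gripper value outside its range is refused whole. OPENING is the opening, from 0 (shut) to 1 (fully open), set as the call begins (- or left out, the last holds). The fingers move at their own pace and stop on an object; FORCE is the grip in N (left out, the last holds). Time passes only in rows, so rows that repeat a pose let the fingers close. It gives the time, the measured TCP pose, the force, the opening and the grip force at its end, in the units of the state.
- manip.get_state(): the state, without advancing time (a new reading comes with each control period).
- manip.get_image(name): name is "side" or "top" or "wrist"; returns a dict with "frame" (400x640x3 uint8, red, green, blue), "depth" (400x640 float32, m along the optical axis (not along the pixel's ray), 0 where there is no reading), "fx", "fy", "cx", "cy" (pixels), "pose" (4x4, takes a point from camera to world coordinates). Camera axes: x right, y down, z forward; pixel columns grow to the right and rows downward; lengths in m; the calibration is good to about 2 mm. The wrist camera is an equidistant fisheye: a pixel r from the principal point sees the ray r / f radians off the axis. A picture is of the moment at which its call begins.
- manip.close_job(): hands the job in; it is judged then, once.
The state is a dict: "time_s": time; "qpos": joint angles; "qvel": joint speeds; "joint_efforts": joint torques, N m; "tcp_pos": TCP position; "eef_rot": TCP orientation; "ft_force": force on the tool from outside, world axes, zero at the start; "moment": the same for the moment, N m; "opening": opening from 0.0 (shut) to 1.0 (fully open); "grasp_force": force on a finger pad.
Only numpy, scipy, OpenCV 4.12 (cv2) and the standard library are available. Lean on these libraries where they do the work, as an engineer would, in place of code of your own. Each camera call takes 0.05 s, during which the arm holds its last target. There are 200 camera calls.

## Working session

There is one attempt and no reset: what is moved stays moved. The work goes in short steps, Python scripts to look and compute and a shell command to move; the robot and the scene stay as the last step left them, time stands still between calls to the robot, and variables do not carry over. Pictures are saved under pics/ and viewed, at most 14 in all, crops included, and the job is handed in when it is done.

```bash
ls; mkdir -p pics; python3 - <<'E'
from bench import manip
import cv2,numpy as np
for n in("top","side"):
    d=manip.get_image(n); np.savez(f"{n}.npz",**d)
    cv2.imwrite(f"pics/{n}0.png",d["frame"][:,:,::-1]); print(n,d["fx"],d["fy"],d["cx"],d["cy"],np.round(d["pose"],3).tolist())
s=manip.get_state();print(s)
E
```

```text
pics
top 480.3623754145997 480.3623754145997 318.6997226410617 201.32250781545324 [[0.019, -0.986, 0.166, 0.382], [-1.0, -0.019, 0.006, -0.001], [-0.003, -0.166, -0.986, 1.169], [0.0, 0.0, 0.0, 1.0]]
side 407.8768614869104 407.8768614869104 314.46691144572185 201.8720571174062 [[-0.967, -0.135, 0.217, 0.367], [-0.255, 0.563, -0.786, 0.708], [-0.016, -0.815, -0.579, 0.566], [0.0, 0.0, 0.0, 1.0]]
{'time_s': 0.1, 'qpos': array([ 89.50858925,  28.7491452 , -24.45142901,  88.8860345 ,
        12.64971854,  65.2195929 , -12.04857804]), 'qvel': array([ 0.02125816, -0.0742981 , -0.02190344, -0.13938527, -0.0312761 ,
       -0.02122583,  0.04251693]), 'joint_efforts': array([-1.09066747e-02, -5.67885089e+01, -5.83787262e+00, -2.79921824e+01,
       -6.88842474e-02,  2.41842878e-02,  8.56975998e-05]), 'tcp_pos': array([ 0.17425642, -0.62554257,  0.2257659 ]), 'eef_rot': array([-1.79897976e+02, -3.42325425e-03,  1.55722573e+01]), 'ft_force': array([-0.41137631, -0.0451877 , -0.43506684]), 'moment': array([-0.03354771, -0.02189821,  0.02812497]), 'grasp_force': 0.0, 'opening': 1.0005412805892042}
```

View pics/top0.png

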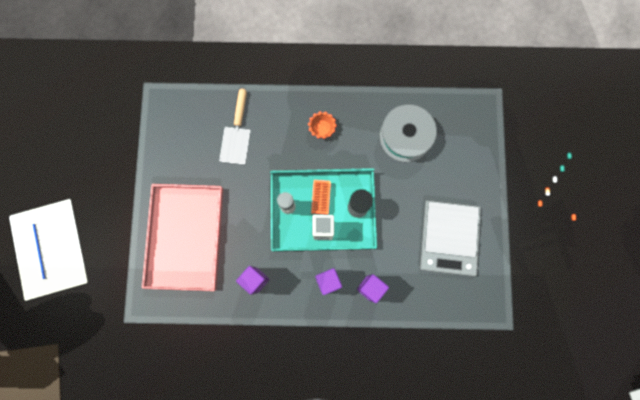

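View pics/side0.png

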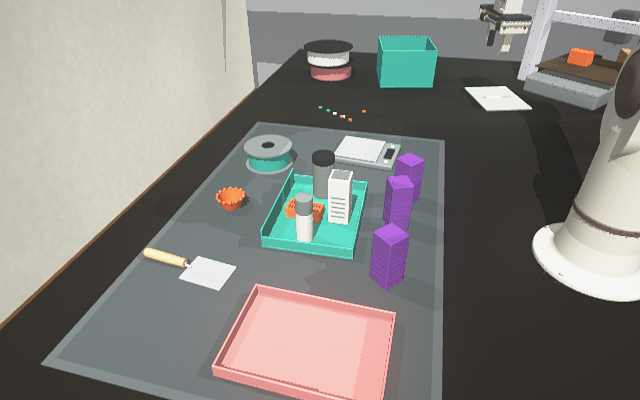

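The top view shows the caddy with the glue stick (286,202), grille (321,197), jar (360,203) and white canister (323,226). The pink tray is at (183,238) and the scale at (452,230). Three purple look-alikes stand on the robot side, at y≈280.

```bash
cat > h.py <<'E'
import numpy as np,cv2
def cloud(d):
    v,u=np.mgrid[0:400,0:640]; z=d["depth"]
    p=np.stack([(u-d["cx"])/d["fx"]*z,(v-d["cy"])/d["fy"]*z,z],-1)
    return p@d["pose"][:3,:3].T+d["pose"][:3,3]
def ray(d,uv,h):
    uv=np.atleast_2d(uv).astype(float)
    r=np.c_[(uv[:,0]-d["cx"])/d["fx"],(uv[:,1]-d["cy"])/d["fy"],np.ones(len(uv))]@d["pose"][:3,:3].T
    o=d["pose"][:3,3]; return (o+r*((h-o[2])/r[:,2])[:,None])[:,:2]
def rect(p):
    r=cv2.minAreaRect((np.asarray(p)*1000).astype(np.float32)); return np.round(r[0],1),np.round(r[1],1),round(r[2],1)
E
python3 - <<'E'
from h import *
d=dict(np.load("top.npz")); P=cloud(d); f=d["frame"]; hsv=cv2.cvtColor(f,cv2.COLOR_RGB2HSV)
H,S,V=cv2.split(hsv); ok=d["depth"]>0
def comps(m,h,name,mn=60):
    n,l,st,c=cv2.connectedComponentsWithStats(m.astype(np.uint8))
    for i in range(1,n):
        if st[i,4]>mn:
            q=l==i; v,u=np.nonzero(q); z=P[q][:,2]
            if h is None: hh=np.median(z)
            else: hh=h
            xy=ray(d,np.c_[u,v],hh)
            print(name,st[i].tolist(),"z",np.round(np.percentile(z,[5,50,95]),3),*rect(xy),"circ",[np.round(np.array(a)*1000,1) for a in cv2.minEnclosingCircle(xy.astype(np.float32))], "mean",np.round(xy.mean(0)*1000,1))
comps(ok&(P[...,2]>.095)&(P[...,2]<.14),None,"tall")
comps((H<14)&(S>150)&(V>120),None,"orange",40)
comps((H>75)&(H<95)&(S>120)&(P[...,2]>0.0),None,"teal",400)
comps(((H<8)|(H>172))&(S>60)&(S<150)&(V>120),None,"pink",400)
comps((S<25)&(V>150)&(P[...,2]<.04)&(P[...,2]>.015),.022,"plate",400)
comps((H>75)&(H<95)&(S>120)&(P[...,2]>0.038)&(P[...,2]<.055),.045,"tealhi",30)
comps(((H<8)|(H>172))&(S>60)&(P[...,2]>.018),.025,"pinkrim",100)
E
```

```text
tall [349, 189, 24, 24, 446] z [0.107 0.112 0.116] [564.2 -87.9] [52.2 51.4] 0.5 circ [array([564.2, -88. ]), np.float64(27.5)] mean [563.9 -88.2]
tall [277, 192, 16, 17, 214] z [0.105 0.11  0.114] [562.3  81.9] [36.4 33.6] 1.6 circ [array([562.1,  80.5]), np.float64(19.2)] mean [562.   81.2]
tall [313, 215, 21, 22, 455] z [0.112 0.116 0.12 ] [506.   -5.2] [46.5 44.2] 1.1 circ [array([506. ,  -5.2]), np.float64(30.6)] mean [505.9  -5.1]
tall [236, 266, 29, 29, 471] z [0.106 0.111 0.115] [384.8 151.4] [47.1 46.9] 50.0 circ [array([384.4, 151.2]), np.float64(30.7)] mean [384.7 151.3]
tall [315, 268, 27, 27, 449] z [0.108 0.111 0.115] [385.  -18.3] [45.7 45.5] 23.2 circ [array([385. , -18.4]), np.float64(30.7)] mean [384.9 -18.2]
tall [360, 274, 29, 29, 464] z [0.107 0.112 0.115] [ 371.6 -117.3] [46.6 46.3] 51.5 circ [array([ 372. , -117.9]), np.float64(30.8)] mean [ 371.7 -117.3]
orange [309, 112, 27, 27, 536] z [0.001 0.012 0.032] [771.8   1.4] [68.  65.3] 1.1 circ [array([772. ,   1.8]), np.float64(34.8)] mean [771.9   1.4]
orange [312, 182, 17, 32, 449] z [0.009 0.026 0.031] [585.5 
[... 160 characters left out ...]
8.8 254.9] 2.2 circ [array([559.8,  -5.4]), np.float64(159.5)] mean [556.3  -1.5]
pink [142, 184, 81, 107, 1889] z [0.001 0.009 0.026] [486.5 333.7] [176.5 256. ] 89.0 circ [array([485.9, 333.8]), np.float64(151.5)] mean [489.4 358.3]
plate [421, 201, 59, 75, 2961] z [0.016 0.02  0.024] [ 494.1 -309.9] [131.5 166. ] 84.2 circ [array([ 492.7, -309.8]), np.float64(102.9)] mean [ 504.9 -312.6]
tealhi [271, 169, 103, 5, 200] z [0.039 0.044 0.048] [646.3  -0.8] [  5.9 244.8] 2.4 circ [array([646.9,  -0.8]), np.float64(122.5)] mean [646.6   0.7]
pinkrim [142, 184, 80, 107, 653] z [0.019 0.024 0.028] [484.6 330.3] [171.3 249.6] 89.2 circ [array([484.5, 330.3]), np.float64(148.8)] mean [485.2 335.9]
```

```bash
python3 - <<'E'
from h import *
d=dict(np.load("top.npz")); f=d["frame"]; g=cv2.cvtColor(f,cv2.COLOR_RGB2GRAY)
c=g[196:280,415:487]; print(c[::6,::3]); 
t,m=cv2.threshold(c,0,255,cv2.THRESH_OTSU)
for t in (165,180,190,200):
    n,l,st,ce=cv2.connectedComponentsWithStats((c>t).astype(np.uint8)); i=1+st[1:,4].argmax()
    v,u=np.nonzero(l==i); print(t,st[i],*rect(ray(d,np.c_[u+415,v+196],.022)))
E
python3 -m crank '[[[0,0,0],8],[[0,0,0],15.6],[[0,0,0],15.6]]' 1 30
python3 -m crank '[[[97,-177,0],0],[[97,-177,0],0],[[97,-177,0],0],[[97,-177,0],0],[[97,-177,0],0]]'
```

```text
[[123 122 125 111 114 115 116 120 115 119 122 125 122 123 123 122 120 123
  125 122 121 120 121 122]
 [124 121 119 119 182 216 204 194 176 154 139 135 124 119 113 114 114 113
  111 111 113 118 118 122]
 [124 122 120 131 183 239 240 240 239 239 239 238 238 241 241 242 242 241
  244 240 237 196 112 121]
 [125 123 120 141 197 241 242 242 242 241 240 241 241 242 242 242 243 242
  243 242 241 198 101 124]
 [124 125 118 159 197 242 241 241 241 242 241 241 242 242 240 241 243 241
  242 242 242 193  97 124]
 [125 126 113 173 227 244 245 243 244 244 242 243 242 241 241 242 242 242
  243 242 243 158 103 121]
 [126 127 114 179 231 242 243 243 241 242 241 242 242 242 242 242 243 242
  241 242 242 145 115 125]
 [127 126 115 183 233 239 240 239 240 242 240 241 241 242 242 242 243 243
  243 243 238 150 124 122]
 [128 123 126 176 241 242 241 241 243 240 241 240 241 240 240 242 241 242
  243 242 236 126 112 122]
 [127 123 135 197 230 237 238 239 241 240 239 238 241 240 239 241 241 241
  241 240 232 123 120 123]
 [125 116 157 194 193 194 194 191 190 193 193 189 190 193 183 187 196 191
  200 219 191 112 119 125]
 [125 114 169 194 226 255 212 153  60  61  62  61  60  63  66  73 186 196
  195 194 188 103 125 123]
 [125 119 174 189 192 194 196 188 173 161 138 125 108  91  78  82 189 222
  245 195 189 118 120 125]
 [118 116 109 110 114 111 108 107 107 106 109 112 118 121 127 141 156 164
  172 182 170  94 116 120]]
165 [   6    5   59   74 3464] [ 494.8 -310.1] [130.9 164.5] 84.4
180 [   7    6   57   73 3297] [ 494.9 -310.2] [127.2 163.2] 84.6
190 [   7    6   57   72 3032] [ 495.7 -310.8] [125.3 160.9] 84.3
200 [  10    6   54   55 2508] [ 514.9 -313.8] [122.8 119.8] 84.4
time_s: 0.4
tcp_pos: [0.1744, -0.6258, 0.2262]
eef_rot: [-180.0, 0.0, -0.1]
ft_force: [0.2, 0.4, 0.3]
opening: 1.004
grasp_force: 0.0
time_s: 0.9
tcp_pos: [0.2762, -0.4424, 0.2268]
eef_rot: [-179.8, -0.0, 0.8]
ft_force: [-0.4, -0.1, 0.8]
opening: 0.999
grasp_force: 0.0
```

```bash
python3 -c "
from h import *
d=dict(np.load('top.npz'));c=d['frame'][190:290,410:495];cv2.imwrite('pics/scale.png',cv2.resize(c[:,:,::-1],None,fx=6,fy=6,interpolation=0))"
```

```text
(no output)
```

View pics/scale.png

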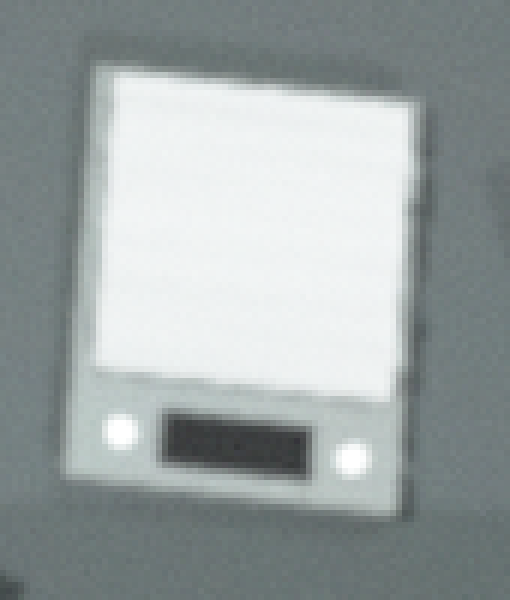

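The crop shows the bright plate square from (110,72) to (410,100) to (392,398). Its centre is at world (515,-314) mm with yaw about -5.6°, and the display is below it.

```bash

python3 -m crank '[[[97,-177,0],0],[[97,-177,0],0],[[97,-177,0],0],[[97,-177,0],0],[[97,-177,0],0]]' >/dev/null
python3 -m crank '[[[97,-177,0],0],[[97,-177,0],0],[[97,-177,0],0],[[97,-177,0],0],[[97,-177,0],0]]' >/dev/null
python3 -m crank '[[[97,-177,0],0],[[97,-177,0],0],[[97,-177,0],0],[[97,-177,0],0],[[97,-177,0],0]]'
python3 -m crank '[[[0,0,0],0],[[0,0,0],0],[[0,0,0],0]]'
```

```text
time_s: 2.4
tcp_pos: [0.5646, 0.0893, 0.227]
eef_rot: [-179.7, -0.1, 0.7]
ft_force: [-0.6, 0.6, -0.9]
opening: 1.001
grasp_force: 0.0
time_s: 2.7
tcp_pos: [0.5626, 0.079, 0.2265]
eef_rot: [179.9, 0.0, -0.2]
ft_force: [-1.4, 0.2, -0.4]
opening: 1.004
grasp_force: 0.0
```

```bash

python3 -m crank '[[[0,-2,50],0],[[0,-2,90],0],[[0,-2,125],0],[[0,-2,145],0],[[0,-2,150],0]]' >/dev/null
python3 -m crank '[[[0,0,0],0],[[0,0,0],0]]' 
python3 -m crank '[[[0,0,0],0],[[0,0,0],0],[[0,0,0],0],[[0,0,0],0],[[0,0,0],0]]' 0 20
python3 -m crank '[[[0,0,0],0],[[0,0,0],0],[[0,0,0],0],[[0,0,0],0]]'
```

```text
time_s: 3.4
tcp_pos: [0.564, 0.0832, 0.0782]
eef_rot: [-180.0, -0.1, -0.1]
ft_force: [-0.3, -0.5, -0.7]
opening: 0.996
grasp_force: 0.0
time_s: 3.9
tcp_pos: [0.5629, 0.0837, 0.0769]
eef_rot: [180.0, -0.0, -0.0]
ft_force: [-0.4, -1.5, -0.1]
opening: 0.614
grasp_force: 0.0
time_s: 4.3
tcp_pos: [0.5628, 0.0837, 0.0766]
eef_rot: [180.0, 0.0, -0.0]
ft_force: [0.4, -0.9, -0.9]
opening: 0.398
grasp_force: 20.0
```

```bash

python3 -m crank '[[[0,0,-8],0],[[0,0,-30],0],[[0,0,-60],0],[[0,0,-90],0],[[0,0,-110],0]]' >/dev/null
python3 -m crank '[[[-3,-20,-20],0],[[-8,-50,-20],0],[[-12,-85,-20],0],[[-17,-120,-20],0],[[-21,-155,-20],0]]'
python3 -m crank '[[[-5,-35,0],0],[[-10,-70,0],0],[[-15,-105,0],0],[[-19,-135,0],0],[[-22,-152,0],0]]' >/dev/null
python3 -m crank '[[[0,-9,0],0],[[0,-9,0],0],[[0,-9,20],0],[[0,-9,45],0],[[0,-9,75],0]]'
python3 -m crank '[[[0,0,20],0],[[0,0,35],0],[[0,0,45],0],[[0,0,50],0],[[0,0,53],0]]'
python3 -m crank '[[[0,0,0],0],[[0,0,0],0]]'
```

```text
time_s: 5.3
tcp_pos: [0.5416, 0.2399, 0.2075]
eef_rot: [-180.0, -0.0, -0.0]
ft_force: [0.8, -0.0, 0.3]
opening: 0.395
grasp_force: 20.0
time_s: 6.3
tcp_pos: [0.522, 0.3979, 0.1321]
eef_rot: [-180.0, -0.1, -0.2]
ft_force: [0.2, -0.2, -0.5]
opening: 0.399
grasp_force: 20.0
time_s: 6.8
tcp_pos: [0.5272, 0.395, 0.0843]
eef_rot: [179.8, -0.6, -0.3]
ft_force: [0.1, -13.9, 31.1]
opening: 0.392
grasp_force: 20.0
time_s: 7.0
tcp_pos: [0.527, 0.3949, 0.0841]
eef_rot: [179.8, -0.6, -0.3]
ft_force: [1.5, -12.6, 24.8]
opening: 0.393
grasp_force: 20.0
```

```bash
python3 -m crank '[[[0,0,-8],0],[[0,0,-8],0]]'; python3 - <<'E'
from bench import manip
import cv2,numpy as np
a=manip.get_image("side")["frame"][200:400,180:500]; b=manip.get_image("wrist")["frame"]
cv2.imwrite("pics/c1.png",np.vstack([cv2.resize(a,(480,300)),cv2.resize(b,(480,300))])[:,:,::-1])
E
```

```text
time_s: 7.2
tcp_pos: [0.5217, 0.3995, 0.0886]
eef_rot: [-179.9, -0.2, -0.1]
ft_force: [0.7, 0.9, -0.0]
opening: 0.394
grasp_force: 20.0
```

View pics/c1.png

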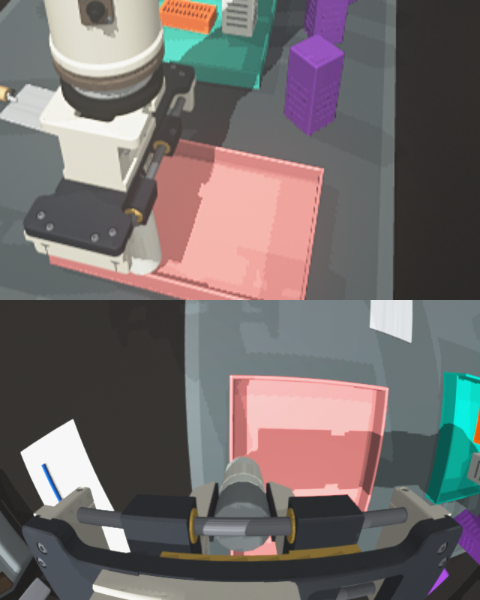

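```bash
python3 - <<'E'
from bench import manip
from h import *
s=manip.get_state()["tcp_pos"]
for n in("side","top"):
    d=manip.get_image(n);P=cloud(d)[d["depth"]>0]
    q=P[(abs(P[:,0]-s[0])<.045)&(abs(P[:,1]-s[1])<.045)&(P[:,2]<.085)]
    for a in np.arange(-.005,.085,.008):
        k=q[(q[:,2]>=a)&(q[:,2]<a+.008)]
        if len(k)>2: print(n,round(a,3),len(k),np.round(np.r_[k.min(0)[:2],k.max(0)[:2],np.median(k,0)[:2]]*1000))
d=manip.get_image("side");P=cloud(d)
f=d["frame"];H,S,V=cv2.split(cv2.cvtColor(f,cv2.COLOR_RGB2HSV))
m=((H<8)|(H>172))&(S>60)&(P[...,2]>.018)&(P[...,2]<.03)&(P[...,1]>.2)
print(rect(P[m][:,:2]))
E
```

```text
side -0.005 303 [477. 412. 565. 438. 533. 420.]
side 0.003 1035 [475. 355. 565. 440. 499. 397.]
side 0.011 161 [475. 412. 564. 416. 515. 414.]
side 0.019 106 [475. 410. 521. 416. 493. 414.]
side 0.027 62 [475. 400. 518. 419. 499. 414.]
side 0.035 81 [495. 393. 518. 419. 502. 414.]
side 0.043 66 [496. 395. 515. 419. 502. 414.]
side 0.051 61 [497. 394. 515. 419. 503. 413.]
side 0.059 77 [497. 391. 515. 419. 502. 413.]
side 0.067 68 [497. 395. 514. 419. 503. 413.]
side 0.075 71 [498. 393. 515. 420. 503. 412.]
side 0.083 20 [499. 392. 509. 418. 503. 412.]
top -0.005 78 [476. 355. 563. 407. 493. 373.]
top 0.003 203 [476. 355. 564. 413. 493. 372.]
top 0.027 7 [495. 391. 500. 403. 497. 395.]
top 0.035 5 [497. 389. 501. 393. 500. 392.]
(array([442.1, 330.6]), array([171.7, 165. ]), 89.2)
```

The tray's long side runs along world x, so it spans x 360–610 and y 245–415. The glue stick came down on the tray's +y wall and slid about 8 mm up in the grip, but it is still upright. I'll lift it clear and put it at (560,330).

```bash

python3 -m crank '[[[0,0,-15],0],[[0,0,-40],0],[[8,15,-40],0],[[20,38,-40],0],[[38,70,-40],0]]' >/dev/null
python3 -m crank '[[[0,0,0],0],[[0,0,15],0],[[0,0,35],0],[[0,0,48],0],[[0,0,54],0]]'
python3 -m crank '[[[0,0,2],0],[[0,0,4],0],[[0,0,4],0],[[0,0,4],0]]'
```

```text
time_s: 8.45
tcp_pos: [0.556, 0.3298, 0.0703]
eef_rot: [179.9, 0.2, 0.1]
ft_force: [0.4, 0.3, -0.9]
opening: 0.391
grasp_force: 20.0
time_s: 8.85
tcp_pos: [0.5584, 0.3301, 0.0694]
eef_rot: [-180.0, -0.1, -0.0]
ft_force: [-0.1, -0.1, 0.1]
opening: 0.392
grasp_force: 20.0
```

```bash

python3 -m crank '[[[0,0,1],0],[[0,0,2],0],[[0,0,2],0]]'
python3 -m crank '[[[0,0,1],0],[[0,0,2],0],[[0,0,2],0]]'
python3 -m crank '[[[0,0,1],0],[[0,0,2],0],[[0,0,2],0]]'
```

```text
time_s: 9.15
tcp_pos: [0.558, 0.3296, 0.0668]
eef_rot: [180.0, -0.0, -0.0]
ft_force: [0.8, -0.8, 0.0]
opening: 0.394
grasp_force: 20.0
time_s: 9.45
tcp_pos: [0.5582, 0.3298, 0.0657]
eef_rot: [180.0, -0.0, -0.0]
ft_force: [-0.7, -1.6, 5.1]
opening: 0.395
grasp_force: 20.0
time_s: 9.75
tcp_pos: [0.5589, 0.3299, 0.0655]
eef_rot: [180.0, -0.1, -0.0]
ft_force: [-3.4, -4.0, 15.9]
opening: 0.397
grasp_force: 20.0
```

```bash

python3 -m crank '[[[0,0,-2],0],[[0,0,-2],0],[[0,0,-2],0]]' >/dev/null
python3 -m crank '[[[0,0,0],0],[[0,0,0],0],[[0,0,0],0],[[0,0,0],0],[[0,0,0],0]]' 1 >/dev/null
python3 -m crank '[[[0,0,0],0],[[0,0,-20],0],[[0,0,-60],0],[[0,0,-110],0],[[0,0,-150],0]]'
python3 -m crank '[[[-26,165,0],0],[[-26,165,0],0],[[-26,165,0],0],[[-26,165,0],0],[[-26,165,0],0]]' >/dev/null
python3 -m crank '[[[-26,150,0],0],[[-26,150,0],0],[[-26,150,0],0],[[-26,165,0],0],[[-26,170,0],0]]' >/dev/null
python3 -m crank '[[[0,0,0],0],[[0,0,0],0],[[0,0,0],0]]'
python3 - <<'E'
from bench import manip
from h import *
d=manip.get_image("top");P=cloud(d)
m=(P[...,2]>.095)&(P[...,2]<.13)&(P[...,1]>.25)
print(rect(P[m][:,:2]),np.median(P[m],0))
E
```

```text
time_s: 11.05
tcp_pos: [0.5582, 0.3301, 0.2173]
eef_rot: [-179.9, -0.1, -0.0]
ft_force: [1.6, 0.0, -0.3]
opening: 1.002
grasp_force: 0.0
time_s: 12.35
tcp_pos: [0.5061, -0.0028, 0.2148]
eef_rot: [-179.9, -0.0, 0.2]
ft_force: [0.2, -0.4, 0.6]
opening: 1.0
grasp_force: 0.0
(array([549.7, 331.5]), array([34.2, 34.8]), 0.8) [0.54997377 0.3298048  0.11034261]
```

```bash

python3 -m crank '[[[0,2,40],0],[[0,2,75],0],[[0,2,105],0],[[0,2,125],0],[[0,2,133],0]]' >/dev/null
python3 -m crank '[[[0,0,0],0],[[0,0,0],0]]' 
python3 -m crank '[[[0,0,0],0],[[0,0,0],0],[[0,0,0],0],[[0,0,0],0],[[0,0,0],0]]' 0 30
python3 -m crank '[[[0,0,0],0],[[0,0,0],0],[[0,0,0],0]]'
python3 -m crank '[[[0,0,-8],0],[[0,0,-30],0],[[0,0,-60],0],[[0,0,-90],0],[[0,0,-120],0]]'
python3 -m crank '[[[0,-10,-15],0],[[0,-30,-15],0],[[0,-60,-15],0],[[0,-95,-15],0],[[0,-130,-15],0]]'
```

```text
time_s: 13.1
tcp_pos: [0.5067, -0.0067, 0.0826]
eef_rot: [-180.0, -0.1, 0.0]
ft_force: [0.0, -0.2, 0.8]
opening: 1.005
grasp_force: 0.0
time_s: 13.6
tcp_pos: [0.5059, -0.0074, 0.0819]
eef_rot: [180.0, -0.0, -0.0]
ft_force: [0.0, 1.2, -0.1]
opening: 0.613
grasp_force: 0.0
time_s: 13.9
tcp_pos: [0.5058, -0.0074, 0.0818]
eef_rot: [180.0, -0.0, -0.0]
ft_force: [0.4, 0.2, 1.3]
opening: 0.501
grasp_force: 29.9
time_s: 14.4
tcp_pos: [0.5053, -0.0071, 0.203]
eef_rot: [-180.0, 0.0, -0.0]
ft_force: [0.6, -0.2, -1.7]
opening: 0.5
grasp_force: 29.9
time_s: 14.9
tcp_pos: [0.5055, 0.1236, 0.2171]
eef_rot: [180.0, -0.0, -0.1]
ft_force: [0.7, 0.4, -1.0]
opening: 0.501
grasp_force: 29.9
```

```bash

python3 -m crank '[[[-7,-35,0],0],[[-15,-75,0],0],[[-21,-115,0],0],[[-26,-155,0],0],[[-30,-190,0],0]]' >/dev/null
python3 -m crank '[[[0,-17,0],0],[[0,-17,5],0],[[0,-17,25],0],[[0,-17,55],0],[[0,-17,85],0]]' 
python3 -m crank '[[[0,0,20],0],[[0,0,35],0],[[0,0,43],0],[[0,0,47],0],[[0,0,49],0]]'
python3 -m crank '[[[0,0,0.5],0],[[0,0,1],0],[[0,0,1],0]]'
```

```text
time_s: 15.9
tcp_pos: [0.4772, 0.3271, 0.1308]
eef_rot: [179.9, -0.1, -0.2]
ft_force: [-1.0, -0.3, -2.3]
opening: 0.498
grasp_force: 29.9
time_s: 16.4
tcp_pos: [0.4765, 0.3297, 0.0831]
eef_rot: [-180.0, -0.0, -0.0]
ft_force: [-0.1, 0.3, -2.2]
opening: 0.499
grasp_force: 29.9
time_s: 16.7
tcp_pos: [0.4763, 0.33, 0.0823]
eef_rot: [-180.0, -0.1, -0.0]
ft_force: [-0.1, 0.3, -2.3]
opening: 0.498
grasp_force: 29.9
```

```bash

python3 -m crank '[[[0,0,0.5],0],[[0,0,1],0],[[0,0,1],0]]'
python3 -m crank '[[[0,0,0],0],[[0,0,0],0],[[0,0,0],0],[[0,0,0],0],[[0,0,0],0]]' 1
python3 -m crank '[[[0,0,-10],0],[[0,0,-30],0],[[0,0,-60],0],[[0,0,-100],0],[[0,0,-135],0]]' >/dev/null
python3 -m crank '[[[44,210,0],0],[[44,210,0],0],[[44,210,0],0],[[44,210,0],0],[[44,210,0],0]]' >/dev/null
python3 -m crank '[[[44,180,0],0],[[44,180,0],0],[[44,180,0],0],[[44,195,0],0],[[44,208,0],0]]' >/dev/null
python3 -m crank '[[[0,0,0],0],[[0,0,0],0],[[0,0,0],0]]'
```

```text
time_s: 17.0
tcp_pos: [0.4764, 0.33, 0.0818]
eef_rot: [-180.0, -0.1, -0.0]
ft_force: [-0.7, -2.5, 5.8]
opening: 0.498
grasp_force: 29.9
time_s: 17.5
tcp_pos: [0.4759, 0.3297, 0.0806]
eef_rot: [180.0, 0.0, -0.0]
ft_force: [-0.2, -0.2, 0.8]
opening: 0.888
grasp_force: 0.0
time_s: 19.3
tcp_pos: [0.5638, -0.085, 0.2161]
eef_rot: [-179.9, -0.0, 0.2]
ft_force: [-0.8, 0.5, -0.5]
opening: 1.002
grasp_force: 0.0
```

```bash

python3 -m crank '[[[0,1,40],0],[[0,1,75],0],[[0,1,105],0],[[0,1,130],0],[[0,1,139],0]]' >/dev/null
python3 -m crank '[[[0,0,0],0],[[0,0,0],0]]' 
python3 -m crank '[[[0,0,0],0],[[0,0,0],0],[[0,0,0],0],[[0,0,0],0],[[0,0,0],0]]' 0 35
python3 -m crank '[[[0,0,0],0],[[0,0,0],0],[[0,0,0],0]]'
python3 -m crank '[[[0,0,-8],0],[[0,0,-30],0],[[0,0,-60],0],[[0,0,-90],0],[[0,0,-120],0]]'
python3 -m crank '[[[0,0,-20],0],[[0,-15,-20],0],[[-5,-45,-20],0],[[-11,-80,-20],0],[[-18,-115,-20],0]]'
```

```text
time_s: 20.0
tcp_pos: [0.5648, -0.0882, 0.0779]
eef_rot: [-180.0, -0.1, 0.1]
ft_force: [0.7, -0.5, 0.3]
opening: 1.001
grasp_force: 0.0
time_s: 20.5
tcp_pos: [0.5639, -0.0895, 0.077]
eef_rot: [180.0, -0.0, -0.0]
ft_force: [-0.6, -1.4, 0.7]
opening: 0.615
grasp_force: 0.6
time_s: 20.8
tcp_pos: [0.5639, -0.0897, 0.0769]
eef_rot: [180.0, -0.0, -0.0]
ft_force: [0.5, -1.4, 1.5]
opening: 0.569
grasp_force: 35.0
time_s: 21.3
tcp_pos: [0.563, -0.0886, 0.1976]
eef_rot: [-180.0, 0.1, 0.0]
ft_force: [1.1, -1.0, -3.7]
opening: 0.572
grasp_force: 35.0
time_s: 21.8
tcp_pos: [0.5441, 0.0282, 0.2151]
eef_rot: [-179.9, 0.2, -0.0]
ft_force: [0.3, -0.6, -2.4]
opening: 0.57
grasp_force: 35.0
```

```bash

python3 -m crank '[[[-16,-35,0],0],[[-33,-70,0],0],[[-50,-105,0],0],[[-67,-140,0],0],[[-84,-175,0],0]]' >/dev/null
python3 -m crank '[[[-16,-35,0],0],[[-33,-70,0],0],[[-48,-100,0],0],[[-58,-120,0],0],[[-62,-130,0],0]]' >/dev/null
python3 -m crank '[[[0,0,0],0],[[0,0,5],0],[[0,0,25],0],[[0,0,55],0],[[0,0,85],0]]' 
python3 -m crank '[[[0,0,20],0],[[0,0,35],0],[[0,0,46],0],[[0,0,50],0],[[0,0,53],0]]'
python3 -m crank '[[[0,0,1],0],[[0,0,2],0],[[0,0,2],0]]'
```

```text
time_s: 23.3
tcp_pos: [0.4015, 0.3286, 0.1305]
eef_rot: [180.0, -0.1, -0.2]
ft_force: [0.5, -0.3, -3.8]
opening: 0.566
grasp_force: 35.0
time_s: 23.8
tcp_pos: [0.4005, 0.3302, 0.0785]
eef_rot: [180.0, -0.0, -0.1]
ft_force: [-0.8, -1.1, -2.9]
opening: 0.567
grasp_force: 35.0
time_s: 24.1
tcp_pos: [0.4003, 0.331, 0.0772]
eef_rot: [-180.0, -0.0, -0.0]
ft_force: [1.2, 0.1, -2.1]
opening: 0.569
grasp_force: 35.0
```

```bash

python3 -m crank '[[[0,0,0.5],0],[[0,0,1],0],[[0,0,1],0]]'
python3 -m crank '[[[0,0,0],0],[[0,0,0],0],[[0,0,0],0],[[0,0,0],0],[[0,0,0],0]]' 1
python3 -m crank '[[[0,0,-10],0],[[0,0,-30],0],[[0,0,-60],0],[[0,0,-100],0],[[0,0,-140],0]]' >/dev/null
python3 -m crank '[[[60,40,0],0],[[60,90,0],0],[[60,140,0],0],[[60,190,0],0],[[60,210,0],0]]'
python3 - <<'E'
from bench import manip
from h import *
d=manip.get_image("top");P=cloud(d);f=d["frame"]; H,S,V=cv2.split(cv2.cvtColor(f,cv2.COLOR_RGB2HSV))
m=(P[...,2]>.095)&(P[...,2]<.13)&(P[...,1]>.25)
n,l,st,_=cv2.connectedComponentsWithStats(m.astype(np.uint8))
for i in range(1,n):
    if st[i,4]>50: print(rect(P[l==i][:,:2]),np.median(P[l==i],0))
m=(H<14)&(S>150)&(V>100)&(P[...,2]>.02)&(P[...,0]<.68)&(abs(P[...,1])<.08)
n,l,st,_=cv2.connectedComponentsWithStats(m.astype(np.uint8));i=1+st[1:,4].argmax();print(st[i])
v,u=np.nonzero(l==i);print(rect(ray(d,np.c_[u,v],.029)), rect(P[l==i][:,:2]),np.percentile(P[l==i][:,2],[5,50,95]))
c=f[150:270,130:390];cv2.imwrite("pics/c2.png",cv2.resize(c,None,fx=3,fy=3)[:,:,::-1])
E
```

```text
time_s: 24.4
tcp_pos: [0.4006, 0.3311, 0.0768]
eef_rot: [-180.0, -0.1, -0.0]
ft_force: [-0.8, -1.5, 5.8]
opening: 0.57
grasp_force: 35.0
time_s: 24.9
tcp_pos: [0.4, 0.3308, 0.0757]
eef_rot: [-180.0, -0.0, -0.0]
ft_force: [0.4, -0.1, -0.1]
opening: 0.951
grasp_force: 0.0
time_s: 25.9
tcp_pos: [0.4598, 0.117, 0.2163]
eef_rot: [179.9, -0.0, -0.2]
ft_force: [0.7, -0.6, 0.5]
opening: 1.0
grasp_force: 0.0
(array([549.5, 337.6]), array([33.7, 22.8]), 3.8) [0.54943353 0.33643578 0.11063111]
(array([476.6, 332.4]), array([44.7, 46.3]), 1.1) [0.47401634 0.33226784 0.11707946]
(array([401.5, 331.3]), array([49.8, 52.5]), 1.1) [0.40061059 0.32952952 0.11233382]
[313 181  17  33 356]
(array([585.1,   1.5]), array([36.4, 78.3]), 86.6) (array([503.9,   6.3]), array([ 36.4, 241.6]), 86.6) [0.02117092 0.02724808 0.03115344]
```

View pics/c2.png

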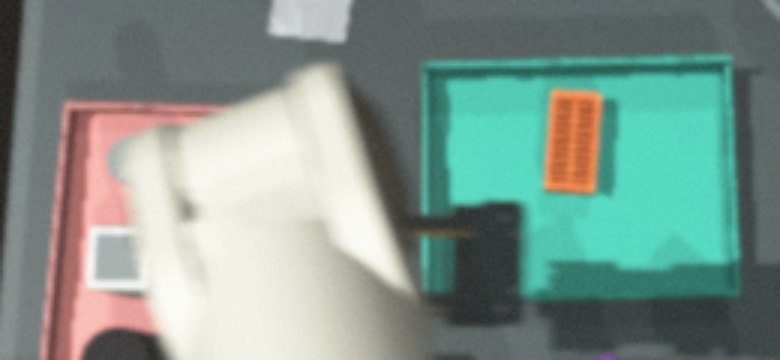

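The picture shows the caddy holding only the orange grille, its corners from about (550,92) to (595,190), tilted about -3.5°. The supplies are in the tray, partly hidden by the arm.

```bash

python3 -m crank '[[[35,35,0],1],[[70,68,0],2],[[100,97,0],3.5],[[118,113,0],3.5],[[125,119,0],3.5]]' >/dev/null
python3 -m crank '[[[0,0,0],0],[[0,0,30],0],[[0,0,70],0],[[0,0,110],0],[[0,0,150],0]]'
python3 -m crank '[[[0,0,20],0],[[0,0,35],0],[[0,0,45],0],[[0,0,50],0],[[0,0,50],0]]'
python3 -m crank '[[[0,0,0],0],[[0,0,1],0],[[0,0,1],0]]'
```

```text
time_s: 26.95
tcp_pos: [0.5838, 0.0044, 0.0653]
eef_rot: [-179.9, -0.0, -3.4]
ft_force: [1.0, -0.1, -0.6]
opening: 0.996
grasp_force: 0.0
time_s: 27.45
tcp_pos: [0.585, 0.0021, 0.0161]
eef_rot: [-180.0, -0.0, -3.5]
ft_force: [0.6, 1.0, -0.5]
opening: 1.004
grasp_force: 0.0
time_s: 27.75
tcp_pos: [0.5854, 0.0016, 0.0154]
eef_rot: [-180.0, -0.1, -3.5]
ft_force: [-0.5, 0.0, -0.0]
opening: 0.998
grasp_force: 0.0
```

```bash

python3 -m crank '[[[0,0,2],0],[[0,0,4],0],[[0,0,4],0]]'
python3 -m crank '[[[0,0,0],0],[[0,0,0],0],[[0,0,0],0],[[0,0,0],0],[[0,0,0],0]]' 0 25 >/dev/null
python3 -m crank '[[[0,0,0],0],[[0,0,0],0],[[0,0,0],0],[[0,0,0],0]]'
python3 -m crank '[[[0,0,-8],0],[[0,0,-30],0],[[0,0,-60],0],[[0,0,-90],0],[[0,0,-120],0]]'
python3 -m crank '[[[0,0,0],0],[[0,0,0],0],[[0,0,0],0]]'
```

```text
time_s: 28.05
tcp_pos: [0.5845, 0.0016, 0.0104]
eef_rot: [180.0, 0.0, -3.5]
ft_force: [0.2, -1.0, -0.1]
opening: 1.0
grasp_force: 0.0
time_s: 28.95
tcp_pos: [0.5849, 0.0016, 0.0108]
eef_rot: [180.0, -0.0, -3.5]
ft_force: [-0.1, -0.7, 0.4]
opening: 0.438
grasp_force: 25.0
time_s: 29.45
tcp_pos: [0.5847, 0.0018, 0.1324]
eef_rot: [-180.0, -0.0, -3.5]
ft_force: [1.4, 0.5, -0.7]
opening: 0.431
grasp_force: 25.0
time_s: 29.75
tcp_pos: [0.5839, 0.0016, 0.1299]
eef_rot: [180.0, 0.1, -3.5]
ft_force: [0.5, 1.3, 0.1]
opening: 0.431
grasp_force: 25.0
```

```bash

python3 -m crank '[[[-3,20,0],0],[[-9,55,0],0],[[-15,95,0],0],[[-21,135,0],0],[[-28,175,0],0]]' >/dev/null
python3 -m crank '[[[-6,40,0],0],[[-12,75,0],0],[[-18,110,0],0],[[-21,133,0],0],[[-23,144,0],0]]' >/dev/null
python3 -m crank '[[[0,0,0],1],[[0,0,10],2],[[0,0,35],2],[[0,0,65],2],[[0,0,85],2]]'
python3 -m crank '[[[0,0,6],0],[[0,0,10],0],[[0,0,13],0],[[0,0,14],0],[[0,0,14],0]]'
python3 -m crank '[[[0,0,0],0],[[0,0,0],0]]'
```

```text
time_s: 31.25
tcp_pos: [0.5141, -0.3099, 0.0432]
eef_rot: [-179.9, 0.1, -5.4]
ft_force: [0.1, 0.7, 0.0]
opening: 0.433
grasp_force: 25.0
time_s: 31.75
tcp_pos: [0.5149, -0.3138, 0.0325]
eef_rot: [180.0, -0.1, -5.5]
ft_force: [0.1, 0.2, -1.0]
opening: 0.435
grasp_force: 25.0
time_s: 31.95
tcp_pos: [0.5146, -0.3139, 0.0324]
eef_rot: [180.0, -0.1, -5.5]
ft_force: [-0.5, 0.2, -0.9]
opening: 0.433
grasp_force: 25.0
```

```bash

python3 -m crank '[[[0,0,1],0],[[0,0,3],0],[[0,0,3],0]]'
python3 -m crank '[[[0,0,1],0],[[0,0,1],0]]'
python3 -m crank '[[[0,0,1],0],[[0,0,1],0]]'
```

```text
time_s: 32.25
tcp_pos: [0.514, -0.3135, 0.0284]
eef_rot: [-180.0, 0.0, -5.5]
ft_force: [-0.7, 0.6, -0.2]
opening: 0.435
grasp_force: 25.0
time_s: 32.45
tcp_pos: [0.5143, -0.3136, 0.0278]
eef_rot: [180.0, 0.0, -5.5]
ft_force: [0.1, -0.1, 1.1]
opening: 0.433
grasp_force: 25.0
time_s: 32.65
tcp_pos: [0.5143, -0.3136, 0.0278]
eef_rot: [180.0, 0.0, -5.5]
ft_force: [-2.6, 1.6, 8.5]
opening: 0.436
grasp_force: 25.0
```

```bash

python3 -m crank '[[[0,0,-1],0],[[0,0,-1],0],[[0,0,-1],0],[[0,0,-1],0],[[0,0,-1],0]]' 1
python3 -m crank '[[[0,0,0],0],[[0,0,0],0],[[0,0,-15],0],[[0,0,-50],0],[[0,0,-95],0]]' 
python3 -m crank '[[[0,0,-45],0],[[0,0,-95],-5.5],[[0,0,-95],-5.5]]' >/dev/null
python3 -m crank '[[[10,-220,0],0],[[10,-220,0],0],[[10,-220,0],0],[[10,-220,0],0],[[10,-220,0],0]]' >/dev/null
python3 -m crank '[[[10,-150,0],0],[[10,-150,0],0],[[10,-150,0],0],[[10,-150,0],0],[[10,-150,0],0]]'
python3 - <<'E'
from bench import manip
from h import *
d=manip.get_image("top");P=cloud(d);f=d["frame"]; H,S,V=cv2.split(cv2.cvtColor(f,cv2.COLOR_RGB2HSV))
m=(H<14)&(S>150)&(V>100)&(P[...,1]<-.2)
v,u=np.nonzero(m);print(rect(ray(d,np.c_[u,v],.046)))
m=(P[...,2]>.095)&(P[...,2]<.13)&(P[...,1]>.25)
n,l,st,_=cv2.connectedComponentsWithStats(m.astype(np.uint8))
for i in range(1,n):
    if st[i,4]>50: print(rect(P[l==i][:,:2]),np.median(P[l==i],0))
cv2.imwrite("pics/c3.png",f[60:340,100:540,::-1])
E
```

```text
time_s: 33.15
tcp_pos: [0.5142, -0.3135, 0.0275]
eef_rot: [-180.0, 0.0, -5.5]
ft_force: [-0.4, 0.7, -0.6]
opening: 0.821
grasp_force: 0.0
time_s: 33.65
tcp_pos: [0.5128, -0.3127, 0.1228]
eef_rot: [-179.9, 0.2, -5.5]
ft_force: [0.2, 0.3, -0.2]
opening: 0.999
grasp_force: 0.0
time_s: 34.95
tcp_pos: [0.5343, 0.0583, 0.2183]
eef_rot: [-180.0, -0.0, 0.2]
ft_force: [1.1, -0.9, -0.6]
opening: 1.0
grasp_force: 0.0
(array([ 548.1, -435.5]), array([ 89.5, 320.5]), 12.8)
(array([549.8, 331.6]), array([34.9, 35.4]), 2.1) [0.54948023 0.32968252 0.11047551]
(array([476.7, 332.1]), array([44.4, 46.9]), 0.7) [0.47633077 0.32908895 0.11654872]
(array([401.5, 331.3]), array([49.8, 52.4]), 0.8) [0.40066235 0.32968443 0.11226123]
```

View pics/c3.png

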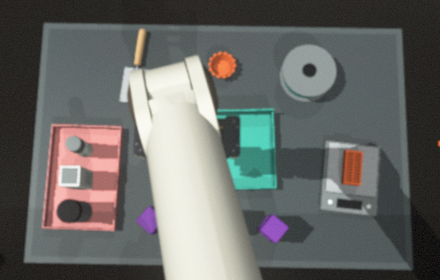

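The picture shows the three supplies upright in the tray and the grille centred on the plate at (353,167). I'll return the glue stick first.

```bash

python3 -m crank '[[[8,-50,0],0],[[16,-100,0],0],[[16,-150,0],0],[[16,-200,0],0],[[16,-225,0],0]]' >/dev/null
python3 -m crank '[[[0,-30,0],0],[[0,-45,0],0],[[0,-50,0],0],[[0,-50,0],0],[[0,-50,0],0]]' 
python3 -m crank '[[[0,0,40],0],[[0,0,80],0],[[0,0,115],0],[[0,0,135],0],[[0,0,141],0]]' >/dev/null
python3 -m crank '[[[0,0,0],0],[[0,0,0],0]]' 
python3 -m crank '[[[0,0,0],0],[[0,0,0],0],[[0,0,0],0],[[0,0,0],0],[[0,0,0],0]]' 0 25 >/dev/null
python3 -m crank '[[[0,0,0],0],[[0,0,0],0],[[0,0,0],0],[[0,0,0],0]]'
python3 -m crank '[[[0,0,-8],0],[[0,0,-30],0],[[0,0,-60],0],[[0,0,-100],0],[[0,0,-135],0]]'
```

```text
time_s: 36.0
tcp_pos: [0.5515, 0.3288, 0.2176]
eef_rot: [179.9, -0.0, -0.2]
ft_force: [-0.3, 0.2, 0.2]
opening: 0.999
grasp_force: 0.0
time_s: 36.7
tcp_pos: [0.5519, 0.3313, 0.0782]
eef_rot: [-179.9, -0.1, -0.1]
ft_force: [0.1, -0.2, 0.2]
opening: 0.999
grasp_force: 0.0
time_s: 37.6
tcp_pos: [0.5505, 0.3314, 0.0766]
eef_rot: [180.0, 0.0, -0.0]
ft_force: [-0.6, 0.8, 0.2]
opening: 0.393
grasp_force: 24.9
time_s: 38.1
tcp_pos: [0.5506, 0.3316, 0.214]
eef_rot: [-180.0, -0.0, -0.0]
ft_force: [0.7, 0.2, -0.5]
opening: 0.394
grasp_force: 24.9
```

```bash

python3 -m crank '[[[2,20,0],0],[[4,50,0],0],[[6,85,0],0],[[8,120,0],0],[[10,155,0],0]]' >/dev/null
python3 -m crank '[[[1,35,0],0],[[2,65,0],0],[[2,83,0],0],[[2,92,0],0],[[2,95,0],0]]' >/dev/null
python3 -m crank '[[[0,0,0],0],[[0,0,5],0],[[0,0,25],0],[[0,0,55],0],[[0,0,85],0]]' 
python3 -m crank '[[[0,0,20],0],[[0,0,35],0],[[0,0,44],0],[[0,0,48],0],[[0,0,49],0]]'
python3 -m crank '[[[0,0,0.5],0],[[0,0,1],0],[[0,0,1],0]]'
python3 -m crank '[[[0,0,0.5],0],[[0,0,1],0],[[0,0,1],0]]'
```

```text
time_s: 39.6
tcp_pos: [0.5627, 0.0831, 0.126]
eef_rot: [-180.0, -0.1, 0.1]
ft_force: [-0.1, -0.9, -1.1]
opening: 0.39
grasp_force: 24.9
time_s: 40.1
tcp_pos: [0.5628, 0.0818, 0.0778]
eef_rot: [-180.0, -0.0, -0.0]
ft_force: [0.3, 1.3, -1.3]
opening: 0.395
grasp_force: 24.9
time_s: 40.4
tcp_pos: [0.563, 0.0814, 0.0774]
eef_rot: [-180.0, -0.1, -0.0]
ft_force: [-0.9, 0.4, -0.3]
opening: 0.395
grasp_force: 24.9
time_s: 40.7
tcp_pos: [0.5631, 0.0814, 0.0764]
eef_rot: [180.0, -0.1, -0.0]
ft_force: [0.2, -0.7, 4.8]
opening: 0.394
grasp_force: 24.9
```

```bash

python3 -m crank '[[[0,0,0],0],[[0,0,0],0],[[0,0,0],0],[[0,0,0],0],[[0,0,0],0]]' 1 >/dev/null
python3 -m crank '[[[0,0,-10],0],[[0,0,-30],0],[[0,0,-60],0],[[0,0,-100],0],[[0,0,-140],0]]' >/dev/null
python3 -m crank '[[[-16,-45,0],0],[[-32,-90,0],0],[[-48,-135,0],0],[[-64,-180,0],0],[[-76,-220,0],0]]' >/dev/null
python3 -m crank '[[[-6,-15,0],0],[[-10,-27,0],0],[[-10,-29,0],0],[[-10,-29,0],0]]'
python3 -m crank '[[[0,0,40],0],[[0,0,75],0],[[0,0,105],0],[[0,0,128],0],[[0,0,134],0]]' >/dev/null
python3 -m crank '[[[0,0,0],0],[[0,0,0],0]]' 
python3 -m crank '[[[0,0,0],0],[[0,0,0],0],[[0,0,0],0],[[0,0,0],0],[[0,0,0],0]]' 0 30 >/dev/null
python3 -m crank '[[[0,0,0],0],[[0,0,0],0],[[0,0,0],0]]'
python3 -m crank '[[[0,0,-8],0],[[0,0,-30],0],[[0,0,-60],0],[[0,0,-100],0],[[0,0,-135],0]]'
```

```text
time_s: 42.6
tcp_pos: [0.4772, 0.3295, 0.2158]
eef_rot: [180.0, -0.0, -0.1]
ft_force: [-0.0, 0.1, 0.3]
opening: 1.005
grasp_force: 0.0
time_s: 43.3
tcp_pos: [0.4778, 0.3303, 0.0829]
eef_rot: [-180.0, -0.1, -0.1]
ft_force: [-0.7, 0.5, 0.6]
opening: 1.003
grasp_force: 0.0
time_s: 44.1
tcp_pos: [0.4765, 0.3304, 0.0817]
eef_rot: [180.0, 0.0, -0.0]
ft_force: [-0.1, -1.4, -0.1]
opening: 0.5
grasp_force: 29.9
time_s: 44.6
tcp_pos: [0.4763, 0.3304, 0.2186]
eef_rot: [-180.0, 0.0, -0.0]
ft_force: [1.6, 0.8, -1.2]
opening: 0.497
grasp_force: 29.9
```

```bash

python3 -m crank '[[[2,20,0],0],[[5,55,0],0],[[8,95,0],0],[[11,135,0],0],[[15,175,0],0]]' >/dev/null
python3 -m crank '[[[4,40,0],0],[[8,80,0],0],[[12,115,0],0],[[14,140,0],0],[[15,155,0],0]]' >/dev/null
python3 -m crank '[[[0,6,0],0],[[0,6,5],0],[[0,6,25],0],[[0,6,55],0],[[0,6,85],0]]' 
python3 -m crank '[[[0,0,20],0],[[0,0,35],0],[[0,0,44],0],[[0,0,48],0],[[0,0,49],0]]'
python3 -m crank '[[[0,0,0.5],0],[[0,0,1],0],[[0,0,1],0]]'
python3 -m crank '[[[0,0,0.5],0],[[0,0,1],0],[[0,0,1],0]]'
```

```text
time_s: 46.1
tcp_pos: [0.5067, -0.0036, 0.1312]
eef_rot: [-180.0, -0.1, 0.1]
ft_force: [0.6, -0.6, -2.2]
opening: 0.501
grasp_force: 29.9
time_s: 46.6
tcp_pos: [0.5065, -0.0048, 0.0827]
eef_rot: [-180.0, 0.0, 0.0]
ft_force: [-0.4, 0.8, -1.9]
opening: 0.501
grasp_force: 29.9
time_s: 46.9
tcp_pos: [0.5069, -0.0056, 0.0823]
eef_rot: [180.0, -0.1, -0.0]
ft_force: [-0.2, -0.6, -1.9]
opening: 0.503
grasp_force: 29.9
time_s: 47.2
tcp_pos: [0.507, -0.0057, 0.0817]
eef_rot: [180.0, -0.1, -0.0]
ft_force: [-0.8, 0.5, 5.4]
opening: 0.496
grasp_force: 29.9
```

```bash

python3 -m crank '[[[0,0,0],0],[[0,0,0],0],[[0,0,0],0],[[0,0,0],0],[[0,0,0],0]]' 1 >/dev/null
python3 -m crank '[[[0,0,-10],0],[[0,0,-30],0],[[0,0,-60],0],[[0,0,-100],0],[[0,0,-137],0]]' >/dev/null
python3 -m crank '[[[-12,-40,0],0],[[-25,-82,0],0],[[-38,-124,0],0],[[-51,-166,0],0],[[-64,-208,0],0]]' >/dev/null
python3 -m crank '[[[-13,-42,0],0],[[-26,-84,0],0],[[-36,-110,0],0],[[-42,-125,0],0],[[-42,-128,0],0]]' >/dev/null
python3 -m crank '[[[0,0,0],0],[[0,0,0],0]]'
python3 -m crank '[[[0,0,40],0],[[0,0,75],0],[[0,0,105],0],[[0,0,133],0],[[0,0,141],0]]' >/dev/null
python3 -m crank '[[[0,0,0],0],[[0,0,0],0]]' 
python3 -m crank '[[[0,0,0],0],[[0,0,0],0],[[0,0,0],0],[[0,0,0],0],[[0,0,0],0]]' 0 35 >/dev/null
python3 -m crank '[[[0,0,0],0],[[0,0,0],0],[[0,0,0],0]]'
python3 -m crank '[[[0,0,-8],0],[[0,0,-30],0],[[0,0,-60],0],[[0,0,-100],0],[[0,0,-140],0]]'
```

```text
time_s: 49.4
tcp_pos: [0.4014, 0.329, 0.2178]
eef_rot: [179.9, -0.0, -0.1]
ft_force: [-0.1, 0.3, -0.4]
opening: 0.998
grasp_force: 0.0
time_s: 50.1
tcp_pos: [0.4016, 0.3307, 0.0779]
eef_rot: [-179.9, -0.1, -0.1]
ft_force: [0.0, 0.4, -0.1]
opening: 0.996
grasp_force: 0.0
time_s: 50.9
tcp_pos: [0.4007, 0.3302, 0.0768]
eef_rot: [180.0, -0.0, -0.0]
ft_force: [-0.8, -2.7, 2.7]
opening: 0.571
grasp_force: 35.0
time_s: 51.4
tcp_pos: [0.3996, 0.3302, 0.2177]
eef_rot: [180.0, 0.1, 0.0]
ft_force: [1.7, -1.1, -2.3]
opening: 0.569
grasp_force: 35.0
```

```bash

python3 -m crank '[[[8,20,0],0],[[22,56,0],0],[[36,92,0],0],[[51,130,0],0],[[66,168,0],0]]' >/dev/null
python3 -m crank '[[[15,38,0],0],[[30,76,0],0],[[45,114,0],0],[[60,152,0],0],[[74,190,0],0]]' >/dev/null
python3 -m crank '[[[12,30,0],0],[[20,50,0],0],[[24,60,0],0],[[24,60,0],0],[[24,60,0],0]]'
python3 -m crank '[[[0,0,5],0],[[0,0,25],0],[[0,0,55],0],[[0,0,85],0],[[0,0,105],0]]' >/dev/null 
python3 -m crank '[[[0,0,15],0],[[0,0,25],0],[[0,0,31],0],[[0,0,34],0],[[0,0,34],0]]'
python3 -m crank '[[[0,0,0.5],0],[[0,0,1],0],[[0,0,1],0]]'
python3 -m crank '[[[0,0,0.5],0],[[0,0,1],0],[[0,0,1],0]]'
```

```text
time_s: 52.9
tcp_pos: [0.5639, -0.0858, 0.2165]
eef_rot: [-179.9, 0.0, 0.1]
ft_force: [0.6, 1.7, -2.6]
opening: 0.574
grasp_force: 35.0
time_s: 53.9
tcp_pos: [0.5648, -0.0875, 0.0781]
eef_rot: [180.0, -0.0, -0.0]
ft_force: [-0.2, -0.1, -2.5]
opening: 0.572
grasp_force: 35.0
time_s: 54.2
tcp_pos: [0.5647, -0.0877, 0.0772]
eef_rot: [180.0, -0.0, -0.0]
ft_force: [0.3, -0.9, -2.5]
opening: 0.566
grasp_force: 35.0
time_s: 54.5
tcp_pos: [0.5652, -0.0878, 0.0769]
eef_rot: [180.0, -0.1, -0.0]
ft_force: [-0.7, -0.2, 5.8]
opening: 0.571
grasp_force: 35.0
```

```bash

python3 -m crank '[[[0,0,0],0],[[0,0,0],0],[[0,0,0],0],[[0,0,0],0],[[0,0,0],0]]' 1
python3 -m crank '[[[0,0,-10],0],[[0,0,-30],0],[[0,0,-60],0],[[0,0,-100],0],[[0,0,-140],0]]' >/dev/null
python3 -m crank '[[[-42,-209,0],0],[[-42,-209,0],0],[[-42,-209,0],0],[[-42,-209,0],0],[[-42,-209,0],0]]' >/dev/null
python3 -m crank '[[[-42,-209,0],0],[[-42,-209,0],0],[[-42,-209,0],0],[[-42,-209,0],0],[[-42,-209,0],0]]' >/dev/null
python3 -m crank '[[[0,0,0],0],[[0,0,0],0],[[0,0,0],0]]'
python3 - <<'E'
from bench import manip
from h import *
d=manip.get_image("top");P=cloud(d);f=d["frame"]; H,S,V=cv2.split(cv2.cvtColor(f,cv2.COLOR_RGB2HSV))
ok=d["depth"]>0
for m,h in [(ok&(P[...,2]>.095)&(P[...,2]<.14)&(P[...,1]<.2),None),((H<14)&(S>150)&(V>100),.046)]:
    n,l,st,_=cv2.connectedComponentsWithStats(m.astype(np.uint8))
    for i in range(1,n):
        if st[i,4]>60:
            v,u=np.nonzero(l==i);z=np.median(P[l==i][:,2]);print(*rect(ray(d,np.c_[u,v],h or z)),round(z,3))
cv2.imwrite("pics/c4.png",f[60:340,100:540,::-1])
E
```

```text
time_s: 55.0
tcp_pos: [0.5644, -0.0875, 0.0756]
eef_rot: [-180.0, 0.0, -0.0]
ft_force: [-0.6, -0.8, 0.4]
opening: 0.955
grasp_force: 0.0
time_s: 56.8
tcp_pos: [0.4818, 0.3277, 0.2157]
eef_rot: [179.9, -0.0, -0.2]
ft_force: [0.7, -0.4, -0.2]
opening: 1.001
grasp_force: 0.0
[564.1 -85.7] [52.1 51.5] 1.1 0.112
[562.4  81.9] [36.4 33.6] 1.6 0.11
[505.9  -3. ] [46.5 44.2] 1.1 0.117
[384.8 151.5] [46.9 46.5] 50.0 0.111
[385.  -18.3] [45.7 45.5] 23.2 0.111
[ 371.6 -117.4] [46.6 46.2] 51.2 0.111
[761.1   1.9] [65.1 63.5] 47.0 0.012
[ 515.4 -308.4] [41.2 77.7] 84.6 0.043
```

View pics/c4.png

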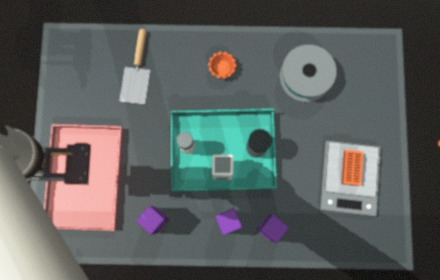

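The final picture shows the supplies back upright in the caddy, the grille centred on the plate at (353,167), and nothing else moved. The measured spots are within 3 mm of the start. The grille is about 5 mm from the plate centre.

```bash
python3 -c "
from bench import manip
print(manip.close_job())"
```

```text
the job is handed in; nothing more can be done
None
```

The job is handed in, with no verdict returned: the last top-camera picture put the grille flat on the scale about 5 mm from the plate's centre, the jar, canister and glue stick upright within about 3 mm of their starting spots, and the bystanders looking undisturbed.

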